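# Load the wrapping-paper dispenser and hold its clamp open

## Robot

A 6-joint arm with a two-finger parallel gripper is mounted at the origin on a cart in front of the work surface, level with it; the furniture and walls round the work are solid. World frame = base frame: x ahead of the robot, y to its left, z up, the work surface at z = 0. Lengths are in m, angles in rad, forces in N, time in s.
With the tool pointing down it reaches from about 0.4 to 0.925 m from the base axis. Payload 12.5 kg.
Tool frame: the origin (TCP) lies at the very end of the fingers, on their centre line; the grasp point (between the pads) lies 19 mm behind it; z points along the fingers, y is the line along which they close (so a half turn about z gives the same grasp; the last joint's range is limited). The gripper opens to 95 mm and grips with 3 to 60 N. Pads are 20 mm wide; open, the fingers measure 119 mm over their backs; the gripper's body (75 mm by 180 mm) begins 59 mm behind the grasp point.
Start: joints at [-1.426, 0.491, 1.559, -0, 1.092, -0.106], TCP at [0.155, -0.605, 0.215] pointing down, gripper open.
Joint ranges: [-3.1, 3.1], [-0.84, 2.19], [0.05, 2.79], [-1.13, 4.28], [0.06, 2.93], [-2.69, 2.69]. Speed limits (rad/s): [2.22, 2.22, 2.79, 3.14, 3.14, 3.14].

## Interface

Orientations are given as [roll, pitch, yaw] about the fixed x, y, z axes, in that order (R = Rz(yaw) Ry(pitch) Rx(roll)).
In Python, from bench import env gives the robot as it stands.
- The arm moves only by the tool carry_out, never from a script. Its argument "increments" is a list of rows, each a list of 3 entries, a list of its own where there are three numbers: the shift along the tool's x, y, z in m, then the turn, a rotation vector about the tool's x, y, z in rad, then the gripper's target within -1 to 1 (shut at 1, half-way at 0, fully open at -1). A call has exactly 5 rows; each row shifts and turns the commanded pose from where the row before left it, along the tool's axes as they then stand; what a row does not reach is not made up. A row lasts 1/8 s, in which the tool goes at most 62.5 mm and 10.7 degrees, less where a joint would pass 70% of its speed; a pose out of reach is approached as far as the arm can. A call is refused whole if a number of a shift passes 0.0625 or a number of a turn 0.188, either way. A call with a gripper value outside its range is refused whole. The fingers move at their own pace and stop on an object; "squeeze" is the grip in N (left out, the last holds). Time passes only in rows, so rows that do not move let the fingers close, or fill a call up. It gives the time, the measured TCP pose, the force, the opening and the grip force at its end, in the units of the state.
- env.observe(): the state, without advancing time (a new reading comes with each control period).
- env.camera(name): name is "scene" or "top" or "wrist"; returns (picture, depth): 480x640x3 uint8, blue, green, red; 480x640 float32, m along the optical axis (not along the pixel's ray), 0 where there is no reading.
- env.get_calibration(name): a dict with "fx", "fy", "cx", "cy" (pixels), "eye" and "attitude" of the camera in the world. Camera axes: x right, y down, z forward; pixel columns grow to the right and rows downward; lengths in m; the calibration is good to about 2 mm. A picture is of the moment at which its call begins: read the wrist's pose just before it. get_calibration takes no time and is no camera call; for the wrist camera it gives the pose at the moment of the call.
- env.sign_off(): hands the job in; it is judged then, once.
The state is a dict: "time": time; "joint_pos": joint angles; "qvel": joint speeds; "effort": joint torques, N m; "eef_pos": TCP position; "tcp_rot": TCP orientation; "wrist_force": force on the tool from outside, world axes, zero at the start; "ft_torque": the same for the moment, N m; "width": opening from 0.0 (shut) to 1.0 (fully open); "finger_force": force on a finger pad.
Only numpy, scipy, OpenCV 4.12 (cv2) and the standard library are available. Lean on these libraries where they do the work, as an engineer would, in place of code of your own. Each camera call takes 0.05 s, during which the arm holds its last target. There are 200 camera calls.

## Task

Load the paper dispenser: take the shorter of the two upright kraft-paper rolls, lay it on its side in the dispenser's trough between the side plates, without dropping it or letting it topple over, and let go of it. Then take the sprung clamp bar at the dispenser's front by its grip, draw it out until the pointers at its ends stand over the notches in the side rails, and finish while still holding it there, so that I can thread the paper behind it. Leave the long roll, the white bowl and the ribbed cup where they stand.

Things in the scene. Friction and masses are not known exactly. Their poses are not given: they have to be found in the camera images.
- short_roll: roll of brown kraft paper, 50 mm in diameter and 200 mm long, about 0.2 kg, a rigid plain cylinder with a recessed core at both ends; at the start it stands upright on the worktop. Origin at its middle (100 mm from either end), z along the roll's axis (either end is as good)
- long_roll: the other roll, also brown kraft paper and 50 mm in diameter but 300 mm long, standing upright behind the work; too long for the dispenser, a bystander. Origin at its middle, z along its axis
- dispenser: paper dispenser fixed to the worktop: steel base, wooden side plates; x from -150 to +88 mm, 232 mm wide. Origin on the worktop; z up, -x its front (roughly towards the robot), y along the trough. Side plates: top 104 mm high at x -2 to 88 mm, inner faces at y = +-108 mm; before them low rails, top 50 mm high, each with a 10 mm notch at x = -110 mm. Fixed guide rod across at x = -45, z = 52 mm
- cradle (a point): middle of the roll once seated: 45 mm behind the dispenser's origin, 70 mm above the worktop; axes as the dispenser's, roll along y (8 mm to spare at each end). The trough is a right-angled V of sheet steel, open above, ending 22 mm to either side of the roll's axis and 14 mm below it; above that it is free for 80 mm before the axis, and behind it
- bar (a joint): how far the sprung clamp bar is drawn out of the dispenser towards the dispenser's -x (m): 0 closed against the guide rod, 0.05 with its pointers over the middle of the notches, stop at 0.075. A spring pulls it back at all times: about 4 N closed, 11 N at the notches
- grip (a point): middle of the clamp bar's grip: a level round steel bar 12 mm in diameter along the dispenser's y, 78 mm free between its two uprights, standing 98 mm above the worktop, with 30 mm free below it; at the start 60 mm before the dispenser's origin. It moves with the bar; axes as the dispenser's
- pointer (a point): tip of the bar's right-hand (-y) pointer, a 4 mm thick fin lying just above the side rail, 57 mm above the worktop; it moves with the bar (there is one at the left end too)
- mark (a point): middle of the notch in the top of the right-hand (-y) side rail, 50 mm above the worktop, 110 mm before the dispenser's origin
- white_bowl: white bowl, 127 mm wide and 62 mm high, a bystander; origin at the centre of its foot
- ribbed_cup: ribbed cream cup, 78 mm wide and 70 mm high, a bystander; origin at the centre of its foot
Not all that is in view belongs to the job. What is shaped like the short_roll but orange is not meant.

How it is judged:
On the way, in this order (a step that is already met when the one before it is completed fails the run):
1. the short roll lies in the trough, released, with the clamp bar still closed (x of short_roll in the frame of cradle between -0.006 and 0.006 m and y of short_roll in the frame of cradle between -0.01 and 0.01 m and z of short_roll in the frame of cradle between -0.006 and 0.006 m and angle between the z axis of short_roll and the y axis of dispenser, either way round below 0.08 rad and contact force between short_roll and the fingers below 0.3 N and linear speed of short_roll below 0.03 m/s and value of joint bar below 0.015 m), for 0.3 s.
2. the fingers hold the clamp bar at the notches (value of joint bar between 0.045 and 0.055 m and velocity of joint bar between -0.02 and 0.02 m/s and contact force between the fingers and dispenser above 4 N), for 0.3 s.
At the end, for the whole second after the job is handed in: the short roll lies at rest in the trough, not touched: middle within 6 mm (across, height) and 10 mm (along) of the cradle point, axis within 0.08 rad of the trough; and the fingers hold the clamp bar still within 5 mm of the notches (joint 0.045 to 0.055), with more than 4 N (all of step 2 and x of short_roll in the frame of cradle between -0.006 and 0.006 m and y of short_roll in the frame of cradle between -0.01 and 0.01 m and z of short_roll in the frame of cradle between -0.006 and 0.006 m and angle between the z axis of short_roll and the y axis of dispenser, either way round below 0.08 rad and contact force between short_roll and the fingers below 0.3 N and linear speed of short_roll below 0.03 m/s); the arm keeps its last pose, push and grip.
It fails at once if the short roll is dropped or topples over (faster than 0.8 m/s less than 80 mm above the worktop) (height (world z) of short_roll below 0.08 m and linear speed of short_roll above 0.8 m/s).
It fails at once if the long roll, the bowl or the cup is shifted by more than 30 mm or tipped over (distance of any of long_roll, white_bowl, ribbed_cup from where it was at the start of the episode above 0.03 m or angle between any of long_roll, white_bowl, ribbed_cup's own z axis and vertical above 0.4 rad).
It also fails if it takes over 72 s, if anything falls off the work surface, if the arm or the gripper's body presses on something with over 40 N, if the wrist force passes 120 N, or if a joint passes its speed limit or range.

## Working session

There is one attempt and no reset: what is moved stays moved. The work goes in short steps, Python scripts to look and compute and a tool call to move; the robot and the scene stay as the last step left them, time stands still between calls to the robot, and variables do not carry over. Pictures are saved under pics/ and viewed, at most 10 in all, crops included, and the job is handed in when it is done.

Besides the shell and the picture viewer there is one more tool, called after "Call:" as name(argument=value, ...) on one line, values as JSON. carry_out: Moves the arm, as the interface text tells. Its arguments: {"type":"object","properties":{"increments":{"type":"array","items":{"type":"array"}},"squeeze":{"type":"number"}},"required":["increments"]}

```bash
ls; mkdir -p pics; python3 - <<'E'
from bench import env
import cv2, numpy as np
s=env.observe()
print({k:np.round(v,3) for k,v in s.items()})
for n in("scene","top"):
    p,d=env.camera(n); cv2.imwrite(f"pics/{n}0.png",p); np.save(f"pics/{n}0.npy",d)
    c=env.get_calibration(n); print(n,c)
print(env.get_calibration("wrist"))
E
```

```text
pics
{'time': np.float64(0.0), 'joint_pos': array([-1.426,  0.492,  1.559,  0.   ,  1.092, -0.106]), 'qvel': array([ 0.001, -0.   ,  0.001, -0.   ,  0.001, -0.001]), 'effort': array([ 1.0000e-03, -6.1265e+01, -2.5818e+01,  6.9000e-02,  4.8000e-02,
       -0.0000e+00]), 'eef_pos': array([ 0.155, -0.605,  0.214]), 'tcp_rot': array([-3.141, -0.   ,  0.251]), 'wrist_force': array([ 0.274,  0.076, -0.131]), 'ft_torque': array([-0.   , -0.067,  0.014]), 'finger_force': np.float64(0.0), 'width': np.float64(1.001)}
scene {'fx': 601.7559748520306, 'fy': 601.7559748520306, 'cx': 313.87914785040306, 'cy': 242.49606793728935, 'eye': array([-0.41205884,  0.82334302,  0.76343856]), 'attitude': array([-2.00221944,  0.00519174, -2.40123265])}
top {'fx': 575.3085202690264, 'fy': 575.3085202690264, 'cx': 317.64454628657296, 'cy': 232.27569025896508, 'eye': array([ 0.43433027, -0.1723959 ,  1.46252658]), 'attitude': array([-3.08918378, -0.00661527, -1.58314321])}
{'fx': 416.2983755168856, 'fy': 416.2983755168856, 'cx': 321.8549660302637, 'cy': 236.75445168738915, 'eye': array([ 0.23016852, -0.5864189 ,  0.38518559]), 'attitude': array([ 2.86463946e+00, -2.22718483e-04, -1.31921187e+00])}
```

View pics/scene0.png

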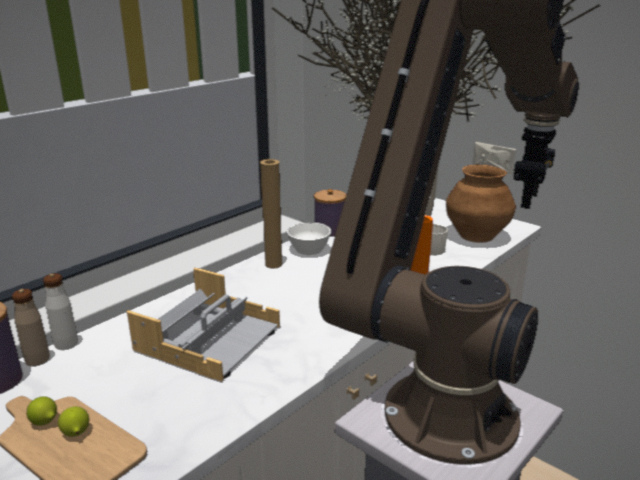

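View pics/top0.png

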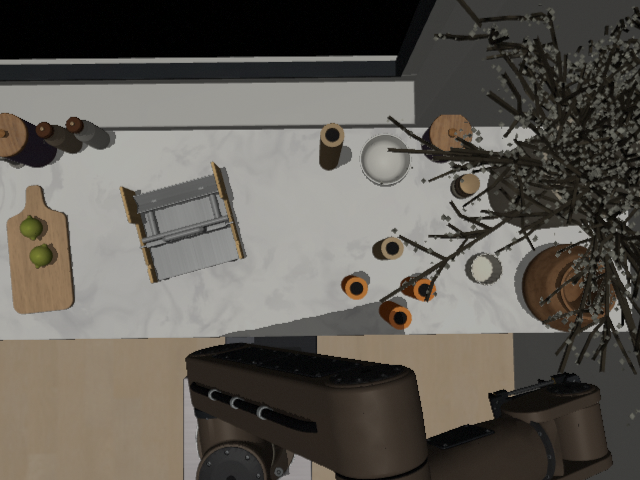

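Top view candidates: a brown upright roll at (392,248), long roll at (332,135), three orange cylinders at (355,288), (422,288), (398,317), and a small brown-capped object at (466,186). The brown one at (392,248) fits short_roll. The dispenser is at about (183,222). I'll confirm in a crop and measure.

```bash
cat > h.py <<'E'
import numpy as np, cv2
from scipy.spatial.transform import Rotation as R
def cloud(d,c):
    v,u=np.mgrid[:480,:640]
    P=np.stack([(u-c['cx'])/c['fx']*d,(v-c['cy'])/c['fy']*d,d],-1)
    return P@R.from_euler('xyz',c['attitude']).as_matrix().T+c['eye']
E
python3 - <<'E'
from h import *
from bench import env
p=cv2.imread("pics/top0.png"); d=np.load("pics/top0.npy"); W=cloud(d,env.get_calibration("top")); W[d==0]=np.nan
np.save("pics/topW.npy",W)
cv2.imwrite("pics/crop1.png",np.hstack([cv2.resize(p[105:345,300:500],None,fx=2,fy=2),cv2.resize(p[150:290,110:250],(400,480))])[:, :800])
def blob(n,u0,u1,v0,v1,z0,z1):
    Q=W[v0:v1,u0:u1].reshape(-1,3); Q=Q[(Q[:,2]>z0)&(Q[:,2]<z1)]
    q=Q[:,:2].astype(np.float32)
    print(n,len(q),cv2.minEnclosingCircle(q) if len(q) else'',np.nanmedian(Q[:,2]),np.nanmean(Q,0)) 
blob("short",370,415,230,270,.185,.22)
blob("o1",335,375,270,305,.15,.25);blob("o2",408,440,275,305,.15,.25);blob("o3",378,412,302,332,.15,.25)
blob("long",310,350,115,180,.28,.33)
blob("bowl",355,412,130,190,.04,.08)
blob("cup",465,500,250,290,.05,.09)
blob("cap",450,482,170,200,.03,.3)
for n,(v,u) in dict(table=(250,280),).items(): print(n,W[v,u])
# dispenser: side plates tops
Q=W[150:290,110:255].reshape(-1,3)
for z0,z1 in((.098,.110),(.046,.054),(.09,.1)):
    for k,(a,b) in dict(left=(110,165),right=(200,255)).items():
        S=W[150:290,a:b].reshape(-1,3);S=S[(S[:,2]>z0)&(S[:,2]<z1)][:,:2].astype(np.float32)
        if len(S)>5: print(z0,k,len(S),cv2.minAreaRect(S),cv2.boxPoints(cv2.minAreaRect(S)).round(3).tolist())
E
```

```text
short 406 ((0.46345850825309753, -0.34413695335388184), 0.02517714537680149) 0.1983172816870159 [ 0.46351441 -0.34411037  0.19660058]
o1 429 ((0.377351850271225, -0.26386138796806335), 0.02514920011162758) 0.19876119604621123 [ 0.37750801 -0.26283695  0.19526387]
o2 357 ((0.37114986777305603, -0.41283395886421204), 0.02547031082212925) 0.19805562752674732 [ 0.37172496 -0.40785008  0.19385024]
o3 478 ((0.31109052896499634, -0.3585774302482605), 0.02569924294948578) 0.19732296607671684 [ 0.31237816 -0.3565271   0.19341158]
long 500 ((0.6939896941184998, -0.2117045670747757), 0.025254033505916595) 0.29809361472741314 [ 0.69324696 -0.2117595   0.29581387]
bowl 638 ((0.6867188215255737, -0.35000503063201904), 0.06391462683677673) 0.05637387164207708 [ 0.6946304  -0.35371651  0.0547893 ]
cup 212 ((0.4139879047870636, -0.5893099308013916), 0.039899151772260666) 0.06409619025089552 [ 0.41385857 -0.5876089   0.06346138]
cap 499 ((0.6188504695892334, -0.5481259226799011), 0.02878607250750065) 0.08578516873544229 [ 0.616378   -0.54326606  0.07664776]
table [ 0.46707371 -0.0866016  -0.0038954 ]

[... 1061 characters left out ...]
282776, 0.004000000189989805], [0.675000011920929, 0.06300000101327896], [0.6549999713897705, 0.1379999965429306]]
0.09 left 62 ((0.54401034116745, 0.24451270699501038), (0.163435161113739, 0.038590192794799805), 39.667999267578125) [[0.4690000116825104, 0.2070000022649765], [0.49300000071525574, 0.1770000010728836], [0.6190000176429749, 0.28200000524520874], [0.5950000286102295, 0.31200000643730164]]
0.09 right 50 ((0.5905538201332092, 0.06360997259616852), (0.040635354816913605, 0.16596950590610504), 79.96074676513672) [[0.5049999952316284, 0.057999998331069946], [0.6690000295639038, 0.028999999165534973], [0.6759999990463257, 0.0689999982714653], [0.5120000243186951, 0.09799999743700027]]
```

View pics/crop1.png

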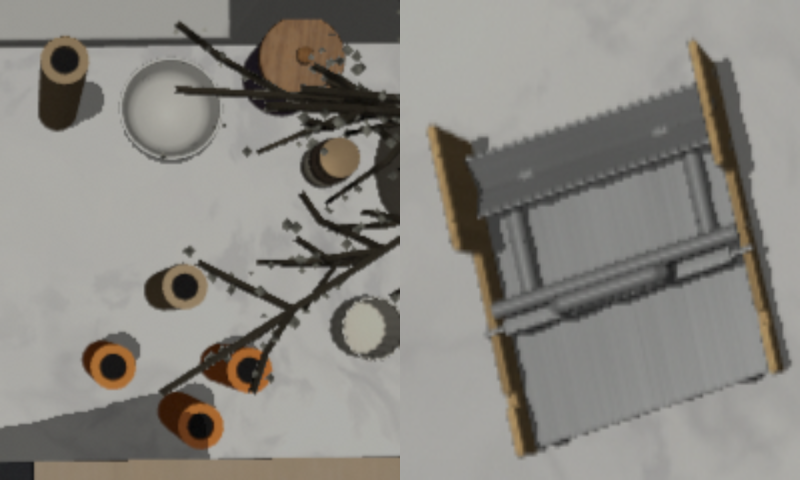

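Crop confirms: the brown upright roll at crop (183,287), i.e. top (392,248), at world (0.463,-0.344), is the short roll, since its top is at 0.2 m and it is not orange. The taller brown one, top at 0.3 m, is the long roll. Next I'll fit the dispenser and check how high the branches are.

```bash
python3 - <<'E'
from h import *
from scipy.optimize import least_squares
W=np.load("pics/topW.npy")
def sel(z0,z1):
    S=W[150:290,110:255].reshape(-1,3); return S[(S[:,2]>z0)&(S[:,2]<z1)][:,:2]
A,B=sel(.1,.112),sel(.044,.053)
def res(p,full=False):
    c,s=np.cos(p[2]),np.sin(p[2]); out=[]
    for S,x0,x1 in((A,-.002,.088),(B,-.15,-.002)):
        q=(S-p[:2])@np.array([[c,-s],[s,c]])
        dx=np.maximum(0,np.maximum(x0-q[:,0],q[:,0]-x1)); dy=np.abs(np.abs(q[:,1])-.112)
        out.append(np.hypot(dx,np.maximum(dy-.002,0)))
    return np.concatenate(out)
r=least_squares(res,[.54,.15,.26],loss='soft_l1',f_scale=.003); print(r.x,np.median(res(r.x)),len(A),len(B))
p=r.x;c,s=np.cos(p[2]),np.sin(p[2]);T=lambda x,y:(p[0]+c*x-s*y,p[1]+s*x+c*y)
print("cradle",T(.045,0),"grip",T(-.06,0))
q=(A-p[:2])@np.array([[c,-s],[s,c]])
for sg in(1,-1):
    m=q[:,1]*sg>.09; print(sg,np.percentile(q[m],[1,50,99],axis=0).round(4).tolist())
# branches
P=W.reshape(-1,3)
for x in np.arange(.15,.8,.05):
    row=[]
    for y in np.arange(-.65,0.05,.05):
        S=P[(abs(P[:,0]-x)<.025)&(abs(P[:,1]-y)<.025)]
        row.append(f"{np.nanmin(S[S[:,2]>.08][:,2]) if (S[:,2]>.08).any() else 0:.2f}/{np.nanmax(S[:,2]) if len(S) else 0:.2f}")
    print(round(x,2),row)
E
```

```text
[0.59200245 0.16058357 0.2502991 ] 0.037106154305934155 401 1037
cradle (np.float64(0.6356001781621969), np.float64(0.17172978801429248)) grip (np.float64(0.5338721482945814), np.float64(0.14572194421182522))
1 [[-0.0297, 0.1081], [0.0126, 0.1121], [0.0557, 0.1168]]
-1 [[-0.0276, -0.1148], [0.0144, -0.1112], [0.058, -0.1073]]
0.15 ['0.22/0.53', '0.31/0.53', '0.30/0.59', '0.29/0.62', '0.61/0.66', '0.64/0.69', '0.67/0.72', '0.70/0.76', '0.00/-0.87', '0.70/0.76', '0.61/0.70', '0.52/0.61', '0.43/0.52', '0.34/0.44']
0.2 ['0.22/0.53', '0.30/0.69', '0.30/0.58', '0.48/0.61', '0.51/0.64', '0.56/0.67', '0.60/0.70', '0.67/0.77', '0.76/0.78', '0.70/0.77', '0.62/0.72', '0.53/0.66', '0.44/0.57', '0.36/0.48']
0.25 ['0.48/0.59', '0.46/0.67', '0.57/0.58', '0.00/0.01', '0.00/0.01', '0.00/0.01', '0.00/0.01', '0.72/0.77', '0.76/0.78', '0.72/0.78', '0.38/0.73', '0.28/0.63', '0.18/0.55', '0.15/0.46']
0.3 ['0.54/0.63', '0.47/0.62', '0.57/0.66', '0.65/0.69', '0.00/0.01', '0.20/0.21', '0.08/0.21', '0.69/0.77', '0.57/0.78', '0.47/0.78', '0.43/0.72', '0.00/0.01', '0.00/0.01', '0.00/0.01']
0.35 ['0.08/0.62', '0
[... 966 characters left out ...]
/0.66', '0.41/0.76', '0.48/0.74', '0.49/0.71', '0.56/0.58', '0.00/0.01', '0.00/0.01', '0.00/0.01', '0.00/0.01', '0.00/0.01', '0.00/0.01']
0.65 ['0.26/0.68', '0.08/0.77', '0.08/0.77', '0.09/0.66', '0.45/0.76', '0.48/0.80', '0.53/0.80', '0.54/0.57', '0.08/0.30', '0.08/0.30', '0.00/0.01', '0.00/0.01', '0.00/0.01', '0.00/0.01']
0.7 ['0.10/0.67', '0.21/0.72', '0.12/0.69', '0.08/0.77', '0.08/0.77', '0.00/0.07', '0.00/0.03', '0.00/0.07', '0.08/0.31', '0.08/0.31', '0.00/0.01', '0.00/0.01', '0.00/0.01', '0.00/0.01']
0.75 ['0.34/0.68', '0.43/0.70', '0.12/0.68', '0.11/0.73', '0.08/0.71', '0.61/0.69', '0.63/0.64', '0.00/0.07', '0.00/0.01', '0.00/0.01', '0.00/0.01', '0.00/0.01', '0.00/0.01', '0.00/0.01']
```

```bash
cat >> h.py <<'E'
def rot(h_az,tilt):
    """tool pointing `tilt` rad below horizontal along azimuth h_az, x down-ish"""
    h=np.array([np.cos(h_az),np.sin(h_az),0]);z=np.array([0,0,1.]);c,s=np.cos(tilt),np.sin(tilt)
    X=-z*c-h*s; Z=h*c-z*s; return np.stack([X,np.cross(Z,X),Z],1)
def state():
    from bench import env
    s=env.observe(); print('t %.2f'%s['time'],'q',s['joint_pos'].round(2),'p',s['eef_pos'].round(4),'rpy',s['tcp_rot'].round(3),'w %.3f f %.1f'%(s['width'],s['finger_force']),'F',s['wrist_force'].round(1))
    return s
def steps(p,Rm,targets):
    for (q,Rq,n) in targets:
        rv=R.from_matrix(Rm.T@Rq).as_rotvec(); dp=(np.array(q)-p)/n; dR=R.from_rotvec(rv/n).as_matrix(); M=Rm
        print('->',np.round(q,3),n)
        for i in range(n):
            print([(M.T@dp).round(4).tolist(),(rv/n).round(3).tolist()]); M=M@dR
        p,Rm=np.array(q),Rq
def plan(targets):
    s=state(); steps(s['eef_pos'],R.from_euler('xyz',s['tcp_rot']).as_matrix(),targets)
E
python3 - <<'E'
from h import *
from scipy.optimize import least_squares
W=np.load("pics/topW.npy"); S=W[150:290,110:255].reshape(-1,3)
A,B=S[(S[:,2]>.1)&(S[:,2]<.112)][:,:2],S[(S[:,2]>.044)&(S[:,2]<.053)][:,:2]
p=np.array([.5644,.1535,.2503])
def loc(S,p): c,s=np.cos(p[2]),np.sin(p[2]); return (S-p[:2])@np.array([[c,-s],[s,c]])
for _ in range(4):
    a,b=[Q[abs(abs(loc(Q,p)[:,1])-.112)<.007] for Q in(A,B)]
    def res(p):
        o=[]
        for S,x0,x1 in((a,-.002,.088),(b,-.15,-.002)):
            q=loc(S,p); o+=[np.maximum(0,np.maximum(x0-q[:,0],q[:,0]-x1)),np.abs(np.abs(q[:,1])-.112)]
        return np.concatenate(o)
    p=least_squares(res,p,loss='soft_l1',f_scale=.003).x
print(p,len(a),len(b),np.percentile(loc(a,p)[:,0],[0,2,98,100]).round(4),np.percentile(loc(b,p)[:,0],[0,2,98,100]).round(4))
c,s=np.cos(p[2]),np.sin(p[2]);T=lambda x,y:(p[0]+c*x-s*y,p[1]+s*x+c*y)
print("cradle",T(.045,0),"grip",T(-.06,0))
az=np.radians(-125)
R0=R.from_euler('xyz',[np.pi,0,.251]).as_matrix()
plan([([.20,-.42,.33],R0,5),([.43,-.15,.36],rot(az,np.pi/2),10)])
E
```

```text
[0.57487219 0.1559426  0.24915228] 239 366 [-0.0131 -0.0105  0.0737  0.077 ] [-0.1621 -0.1578  0.0602  0.0752]
cradle (np.float64(0.6184826699522333), np.float64(0.16703881645062874)) grip (np.float64(0.5167248805708474), np.float64(0.14114765386156183))
t 0.10 q [-1.43  0.49  1.56 -0.    1.09 -0.11] p [ 0.1551 -0.6052  0.2141] rpy [-3.141 -0.     0.251] w 1.003 f 0.0 F [-0.3 -0.4 -0.6]
-> [ 0.2  -0.42  0.33] 5
[[0.0179, -0.0337, -0.0231], [-0.0, -0.0, -0.0]]
[[0.0179, -0.0337, -0.0231], [-0.0, -0.0, -0.0]]
[[0.0179, -0.0337, -0.0232], [-0.0, -0.0, -0.0]]
[[0.0179, -0.0337, -0.0232], [-0.0, -0.0, -0.0]]
[[0.0179, -0.0337, -0.0232], [-0.0, -0.0, -0.0]]
-> [ 0.43 -0.15  0.36] 10
[[0.029, -0.0204, -0.003], [0.0, -0.0, -0.071]]
[[0.0304, -0.0183, -0.003], [0.0, -0.0, -0.071]]
[[0.0316, -0.0161, -0.003], [0.0, -0.0, -0.071]]
[[0.0326, -0.0139, -0.003], [0.0, -0.0, -0.071]]
[[0.0335, -0.0115, -0.003], [0.0, -0.0, -0.071]]
[[0.0343, -0.0091, -0.003], [0.0, -0.0, -0.071]]
[[0.0348, -0.0067, -0.003], [0.0, -0.0, -0.071]]
[[0.0352, -0.0042, -0.003], [0.0, -0.0, -0.071]]
[[0.0354, -0.0017, -0.003], [0.0, -0.0, -0.071]]
[[0.0355, 0.0008, -0.003], [0.0, -0.0, -0.071]]
```

Call:
carry_out(increments=[[[0.018,-0.034,-0.023],[0,0,0],-1],[[0.018,-0.034,-0.023],[0,0,0],-1],[[0.018,-0.034,-0.023],[0,0,0],-1],[[0.018,-0.034,-0.023],[0,0,0],-1],[[0.018,-0.034,-0.023],[0,0,0],-1]])

```text
time: 0.72
eef_pos: [0.2003, -0.417, 0.3302]
tcp_rot: [-3.141, -0.0, 0.251]
wrist_force: [0.6, -0.6, 0.7]
width: 1.0
finger_force: 0.0
```

Call:
carry_out(increments=[[[0.029,-0.02,-0.003],[0,0,-0.071],-1],[[0.03,-0.018,-0.003],[0,0,-0.071],-1],[[0.032,-0.016,-0.003],[0,0,-0.071],-1],[[0.033,-0.014,-0.003],[0,0,-0.071],-1],[[0.034,-0.012,-0.003],[0,0,-0.071],-1]])

```text
time: 1.35
eef_pos: [0.3164, -0.2823, 0.3446]
tcp_rot: [-3.141, 0.0, 0.608]
wrist_force: [0.6, -0.3, -0.7]
width: 1.001
finger_force: 0.0
```

Call:
carry_out(increments=[[[0.034,-0.009,-0.003],[0,0,-0.071],-1],[[0.035,-0.007,-0.003],[0,0,-0.071],-1],[[0.035,-0.004,-0.003],[0,0,-0.071],-1],[[0.035,-0.002,-0.003],[0,0,-0.071],-1],[[0.035,0.001,-0.003],[0,0,-0.071],-1]])

```text
time: 1.98
eef_pos: [0.4303, -0.1479, 0.3596]
tcp_rot: [-3.141, 0.0, 0.963]
wrist_force: [0.2, -0.4, 0.2]
width: 1.0
finger_force: 0.0
```

```bash
python3 - <<'E'
from h import *
az=np.radians(-125);G=rot(az,np.radians(40)); C=np.array([.4635,-.344,.1])
plan([([.54,-.20,.32],G,5),(C-.15*G[:,2],G,5),(C-.06*G[:,2],G,5),(C+.01*G[:,2],G,5)])
E
```

```text
t 1.98 q [-0.48  0.11  1.72 -0.    1.31  0.13] p [ 0.4303 -0.1479  0.3596] rpy [-3.141  0.     0.963] w 1.000 f 0.0 F [ 0.2 -0.4  0.2]
-> [ 0.54 -0.2   0.32] 5
[[0.004, 0.024, 0.0079], [0.0, -0.175, 0.001]]
[[0.0053, 0.024, 0.0071], [0.0, -0.175, 0.001]]
[[0.0065, 0.024, 0.0061], [0.0, -0.175, 0.001]]
[[0.0074, 0.024, 0.0048], [0.0, -0.175, 0.001]]
[[0.0082, 0.024, 0.0035], [0.0, -0.175, 0.001]]
-> [ 0.529 -0.25   0.196] 5
[[0.0129, 0.004, 0.0231], [0.0, 0.0, 0.0]]
[[0.0129, 0.004, 0.0231], [0.0, 0.0, 0.0]]
[[0.0129, 0.004, 0.0231], [0.0, 0.0, 0.0]]
[[0.0129, 0.004, 0.0231], [0.0, 0.0, 0.0]]
[[0.0129, 0.004, 0.0231], [0.0, 0.0, 0.0]]
-> [ 0.49  -0.306  0.139] 5
[[0.0, -0.0, 0.018], [0.0, 0.0, 0.0]]
[[0.0, -0.0, 0.018], [0.0, 0.0, 0.0]]
[[0.0, -0.0, 0.018], [0.0, 0.0, 0.0]]
[[0.0, -0.0, 0.018], [0.0, 0.0, 0.0]]
[[0.0, -0.0, 0.018], [0.0, 0.0, 0.0]]
-> [ 0.459 -0.35   0.094] 5
[[-0.0, -0.0, 0.014], [0.0, 0.0, 0.0]]
[[-0.0, -0.0, 0.014], [0.0, 0.0, 0.0]]
[[-0.0, -0.0, 0.014], [0.0, 0.0, 0.0]]
[[-0.0, -0.0, 0.014], [0.0, 0.0, 0.0]]
[[-0.0, -0.0, 0.014], [0.0, 0.0, 0.0]]
```

Call:
carry_out(increments=[[[0.004,0.024,0.008],[0,-0.175,0],-1],[[0.005,0.024,0.007],[0,-0.175,0],-1],[[0.006,0.024,0.006],[0,-0.175,0],-1],[[0.007,0.024,0.005],[0,-0.175,0],-1],[[0.008,0.024,0.0035],[0,-0.175,0],-1]])

```text
time: 2.6
eef_pos: [0.5399, -0.2023, 0.3204]
tcp_rot: [3.14, 0.881, 0.96]
wrist_force: [0.1, -0.7, -0.1]
width: 1.0
finger_force: 0.0
```

```bash
python3 - <<'E'
from h import *
from bench import env
s=state(); c=env.get_calibration("wrist"); p,d=env.camera("wrist"); cv2.imwrite("pics/w1.png",p); W=cloud(d,c); W[d==0]=np.nan
Q=W.reshape(-1,3); m=(np.hypot(Q[:,0]-.4635,Q[:,1]+.344)<.045)&(Q[:,2]>.03)&(Q[:,2]<.22); Q=Q[m]
from scipy.optimize import least_squares
S=Q[Q[:,2]<.19]
r=least_squares(lambda p:np.hypot(S[:,0]-p[0],S[:,1]-p[1])-.025,[.4635,-.344],loss='soft_l1',f_scale=.002); print(r.x,len(S),np.nanpercentile(Q[:,2],98))
E
```

```text
t 2.60 q [-0.15  0.54  1.46 -0.76  1.62  0.61] p [ 0.5399 -0.2023  0.3204] rpy [3.14  0.881 0.96 ] w 1.000 f 0.0 F [ 0.1 -0.7 -0.1]
[ 0.46414896 -0.34518934] 6747 0.20136103591932725
```

View pics/w1.png

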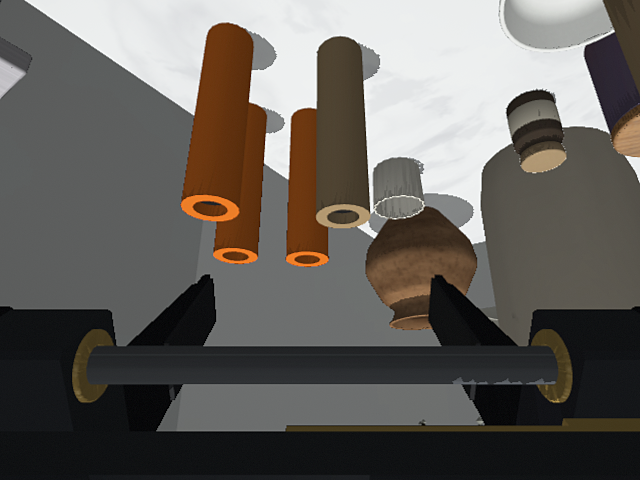

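Wrist view: brown roll, top at (342,215), standing between the fingers' directions. The nearest orange one is at (222,120), clear to the left. Approaching.

Call:
carry_out(increments=[[[0.013,0.004,0.023],[0,0,0],-1],[[0.013,0.004,0.023],[0,0,0],-1],[[0.013,0.004,0.023],[0,0,0],-1],[[0.013,0.004,0.023],[0,0,0],-1],[[0.013,0.004,0.023],[0,0,0],-1]])

```text
time: 3.28
eef_pos: [0.5282, -0.2523, 0.1959]
tcp_rot: [-3.141, 0.874, 0.961]
wrist_force: [0.7, 0.1, -0.2]
width: 1.002
finger_force: 0.0
```

Call:
carry_out(increments=[[[0,0,0.018],[0,0,0],-1],[[0,0,0.018],[0,0,0],-1],[[0,0,0.018],[0,0,0],-1],[[0,0,0.018],[0,0,0],-1],[[0,0,0.018],[0,0,0],-1]])

```text
time: 3.9
eef_pos: [0.4884, -0.3094, 0.1387]
tcp_rot: [3.141, 0.875, 0.96]
wrist_force: [0.4, -0.5, -0.8]
width: 0.998
finger_force: 0.0
```

```bash
python3 - <<'E'
from h import *
az=np.radians(-125);G=rot(az,np.radians(40)); C=np.array([.4642,-.345,.1])
plan([(C+.01*G[:,2],G,5)])
E
```

```text
t 3.90 q [-0.33  0.7   1.71 -0.9   1.23  0.82] p [ 0.4884 -0.3094  0.1387] rpy [3.141 0.875 0.96 ] w 0.998 f 0.0 F [ 0.4 -0.5 -0.8]
-> [ 0.46  -0.351  0.094] 5
[[0.0004, 0.0001, 0.0136], [0.0, 0.0, 0.0]]
[[0.0004, 0.0001, 0.0136], [0.0, 0.0, 0.0]]
[[0.0004, 0.0001, 0.0136], [0.0, 0.0, 0.0]]
[[0.0004, 0.0001, 0.0136], [0.0, 0.0, 0.0]]
[[0.0004, 0.0001, 0.0136], [0.0, 0.0, 0.0]]
```

Call:
carry_out(increments=[[[0,0,0.014],[0,0,0],-1],[[0,0,0.014],[0,0,0],-1],[[0,0,0.014],[0,0,0],-1],[[0,0,0.013],[0,0,0],-1],[[0,0,0.013],[0,0,0],-1]])

```text
time: 4.53
eef_pos: [0.4588, -0.352, 0.0951]
tcp_rot: [3.141, 0.875, 0.961]
wrist_force: [-0.4, -0.5, 0.2]
width: 1.003
finger_force: 0.0
```

Call:
carry_out(increments=[[[0,0,0],[0,0,0],-0.4],[[0,0,0],[0,0,0],-0.2],[[0,0,0],[0,0,0],0.2],[[0,0,0],[0,0,0],0.3],[[0,0,0],[0,0,0],0.4]], squeeze=25)

```text
time: 5.15
eef_pos: [0.4592, -0.3513, 0.0957]
tcp_rot: [3.141, 0.875, 0.961]
wrist_force: [0.1, -0.1, 0.3]
width: 0.532
finger_force: 0.0
```

```bash
python3 - <<'E'
from h import *
state()
E
```

```text
t 5.15 q [-0.41  0.74  1.77 -0.99  1.12  0.88] p [ 0.4592 -0.3513  0.0957] rpy [3.141 0.875 0.961] w 0.532 f 0.0 F [ 0.1 -0.1  0.3]
```

Call:
carry_out(increments=[[[0,0,0],[0,0,0],0.6],[[0,0,0],[0,0,0],0.8],[[0,0,0],[0,0,0],1],[[0,0,0],[0,0,0],1],[[0,0,0],[0,0,0],1]], squeeze=25)

```text
time: 5.78
eef_pos: [0.4591, -0.3515, 0.0957]
tcp_rot: [3.141, 0.875, 0.961]
wrist_force: [1.4, 1.1, 3.2]
width: 0.521
finger_force: 25.0
```

Call:
carry_out(increments=[[[-0.004,0,-0.003],[0,0,0],1],[[-0.008,0,-0.006],[0,0,0],1],[[-0.015,0,-0.013],[0,0,0],1],[[-0.02,0,-0.017],[0,0,0],1],[[-0.02,0,-0.017],[0,0,0],1]])

```text
time: 6.4
eef_pos: [0.4591, -0.3514, 0.185]
tcp_rot: [3.14, 0.875, 0.96]
wrist_force: [0.1, -1.0, -1.9]
width: 0.521
finger_force: 25.0
```

```bash
python3 - <<'E'
from h import *
from bench import env
p,d=env.camera("wrist"); cv2.imwrite("pics/w2.png",p)
# targets: final tilt = 40+90 (past vertical), pointing azimuth -> -y_d
yd=.2495; Gf=rot(yd-np.pi/2,np.radians(130)); az=np.radians(-125); G=rot(az,np.radians(40))
mid=R.from_matrix(G)*R.from_rotvec(.5*R.from_matrix(G.T@Gf).as_rotvec())
print(Gf.round(3).tolist(), R.from_matrix(G.T@Gf).as_rotvec())
o=np.array([.5642,.1533]);c,s=np.cos(yd),np.sin(yd)
cr=np.array([o[0]+.045*c,o[1]+.045*s,.07]); print('cradle',cr)
plan([([.47,-.25,.30],G,4),(cr+[-.08,-.03,.20]+.01*Gf[:,2],Gf,12)])
E
```

```text
[[-0.189, 0.969, -0.159], [0.742, 0.247, 0.623], [0.643, 0.0, -0.766]] [-0.0828156   1.46432646 -0.94658663]
cradle [0.60780662 0.16441138 0.07      ]
t 6.45 q [-0.41  0.61  1.73 -0.93  1.23  0.73] p [ 0.4599 -0.3518  0.1882] rpy [3.134 0.875 0.955] w 0.520 f 25.0 F [ 0.3 -0.4  1.6]
-> [ 0.47 -0.25  0.3 ] 4
[[-0.0072, -0.0124, -0.0351], [0.001, 0.0, -0.001]]
[[-0.0072, -0.0124, -0.0351], [0.001, 0.0, -0.001]]
[[-0.0071, -0.0124, -0.0351], [0.001, 0.0, -0.001]]
[[-0.0071, -0.0125, -0.035], [0.001, 0.0, -0.001]]
-> [0.526 0.141 0.262] 12
[[0.0213, -0.0148, -0.0205], [-0.007, 0.122, -0.079]]
[[0.0247, -0.0129, -0.0178], [-0.007, 0.122, -0.079]]
[[0.0276, -0.0107, -0.0146], [-0.007, 0.122, -0.079]]
[[0.0299, -0.0083, -0.0112], [-0.007, 0.122, -0.079]]
[[0.0316, -0.0058, -0.0075], [-0.007, 0.122, -0.079]]
[[0.0327, -0.0033, -0.0036], [-0.007, 0.122, -0.079]]
[[0.033, -0.0007, 0.0004], [-0.007, 0.122, -0.079]]
[[0.0327, 0.0019, 0.0045], [-0.007, 0.122, -0.079]]
[[0.0316, 0.0044, 0.0084], [-0.007, 0.122, -0.079]]
[[0.0299, 0.0068, 0.0122], [-0.007, 0.122, -0.079]]
[[0.0276, 0.009, 0.0158], [-0.007, 0.122, -0.079]]
[[0.0247, 0.0109, 0.019], [-0.007, 0.122, -0.079]]
```

View pics/w2.png

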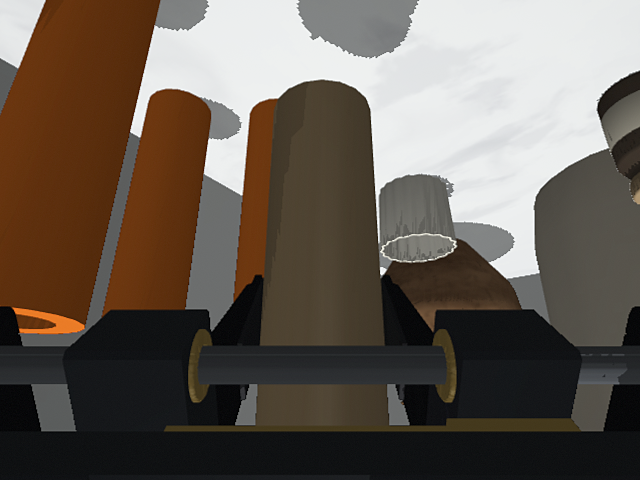

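Call:
carry_out(increments=[[[-0.006,-0.01,-0.028],[0,0,0],1],[[-0.006,-0.01,-0.028],[0,0,0],1],[[-0.006,-0.01,-0.028],[0,0,0],1],[[-0.006,-0.01,-0.028],[0,0,0],1],[[-0.006,-0.01,-0.028],[0,0,0],1]])

```text
time: 7.08
eef_pos: [0.4684, -0.2496, 0.2969]
tcp_rot: [3.141, 0.874, 0.96]
wrist_force: [0.6, 0.1, -1.3]
width: 0.518
finger_force: 25.0
```

```bash
python3 - <<'E'
from h import *
yd=.2495; Gf=rot(yd-np.pi/2,np.radians(130)); cr=np.array([.608,.1644,.07])
plan([(cr+[-.08,-.03,.20]+.01*Gf[:,2],Gf,15)])
E
```

```text
t 7.08 q [-0.24  0.46  1.66 -0.8   1.47  0.64] p [ 0.4684 -0.2496  0.2969] rpy [3.141 0.874 0.96 ] w 0.518 f 25.0 F [ 0.6  0.1 -1.3]
-> [0.526 0.141 0.262] 15
[[0.0169, -0.0117, -0.0166], [-0.006, 0.098, -0.063]]
[[0.0191, -0.0105, -0.0149], [-0.006, 0.098, -0.063]]
[[0.0211, -0.0092, -0.013], [-0.006, 0.098, -0.063]]
[[0.0228, -0.0077, -0.0109], [-0.006, 0.098, -0.063]]
[[0.0242, -0.0062, -0.0086], [-0.006, 0.098, -0.063]]
[[0.0252, -0.0046, -0.0062], [-0.006, 0.098, -0.063]]
[[0.026, -0.0029, -0.0037], [-0.006, 0.098, -0.063]]
[[0.0263, -0.0013, -0.0012], [-0.006, 0.098, -0.063]]
[[0.0264, 0.0004, 0.0014], [-0.006, 0.098, -0.063]]
[[0.026, 0.002, 0.004], [-0.006, 0.098, -0.063]]
[[0.0253, 0.0036, 0.0065], [-0.006, 0.098, -0.063]]
[[0.0243, 0.0051, 0.0089], [-0.006, 0.098, -0.063]]
[[0.0229, 0.0066, 0.0113], [-0.006, 0.098, -0.063]]
[[0.0213, 0.0079, 0.0135], [-0.006, 0.098, -0.063]]
[[0.0193, 0.0091, 0.0155], [-0.006, 0.098, -0.063]]
```

Call:
carry_out(increments=[[[0.017,-0.012,-0.0166],[-0.0055,0.0976,-0.0631],1],[[0.019,-0.0105,-0.015],[-0.0055,0.0976,-0.0631],1],[[0.021,-0.009,-0.013],[-0.0055,0.0976,-0.0631],1],[[0.023,-0.008,-0.011],[-0.0055,0.0976,-0.0631],1],[[0.024,-0.006,-0.0086],[-0.0055,0.0976,-0.0631],1]])

```text
time: 7.7
eef_pos: [0.4878, -0.1191, 0.2849]
tcp_rot: [-2.972, 0.353, 1.293]
wrist_force: [-0.9, 0.2, -0.8]
width: 0.524
finger_force: 25.0
```

Call:
carry_out(increments=[[[0.025,-0.0046,-0.006],[-0.0055,0.0976,-0.0631],1],[[0.026,-0.003,-0.004],[-0.0055,0.0976,-0.0631],1],[[0.026,-0.001,-0.001],[-0.0055,0.0976,-0.0631],1],[[0.026,0,0.001],[-0.0055,0.0976,-0.0631],1],[[0.026,0.002,0.004],[-0.0055,0.0976,-0.0631],1]])

```text
time: 8.32
eef_pos: [0.5066, 0.0098, 0.2736]
tcp_rot: [-2.98, -0.183, 1.522]
wrist_force: [-0.3, 0.4, -2.4]
width: 0.52
finger_force: 25.0
```

Call:
carry_out(increments=[[[0.025,0.0036,0.0065],[-0.0055,0.0976,-0.0631],1],[[0.024,0.005,0.009],[-0.0055,0.0976,-0.0631],1],[[0.023,0.0066,0.011],[-0.0055,0.0976,-0.0631],1],[[0.021,0.008,0.0135],[-0.0055,0.0976,-0.0631],1],[[0.019,0.009,0.0155],[-0.0055,0.0976,-0.0631],1]])

```text
time: 8.95
eef_pos: [0.5259, 0.1385, 0.2615]
tcp_rot: [3.141, -0.699, 1.823]
wrist_force: [0.2, -0.2, -2.1]
width: 0.523
finger_force: 25.0
```

```bash
python3 - <<'E'
from h import *
from bench import env
s=state(); print(R.from_euler('xyz',s['tcp_rot']).as_matrix().round(3).tolist())
for n in("wrist","top","scene"):
    c=env.get_calibration(n); p,d=env.camera(n); cv2.imwrite(f"pics/{n}3.png",p); np.savez(f"pics/{n}3.npz",d=d,**c)
w,t=[cv2.imread(f"pics/{n}3.png") for n in("wrist","scene")]
cv2.imwrite("pics/m3.png",np.hstack([cv2.resize(w,(400,300)),cv2.resize(t[150:390,70:390],(400,300))]))
E
```

```text
t 8.95 q [-0.17  0.43  1.72  0.64  1.37 -0.68] p [0.5259 0.1385 0.2615] rpy [ 3.141 -0.699  1.823] w 0.523 f 25.0 F [ 0.2 -0.2 -2.1]
[[-0.191, 0.968, -0.16], [0.741, 0.249, 0.623], [0.643, 0.001, -0.766]]
```

View pics/m3.png

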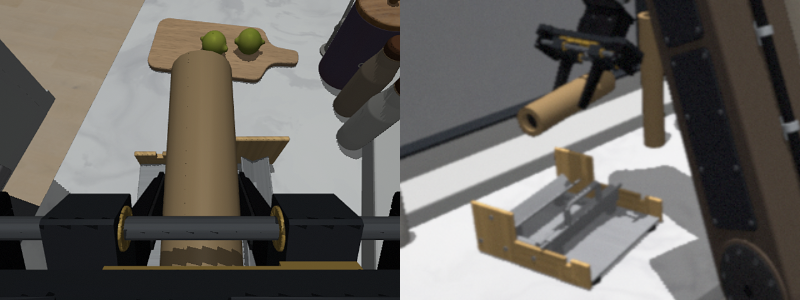

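Left: the roll is held level over the dispenser. Right (scene): the roll is above the trough, the dispenser is unobstructed, and the bar is closed. Now measuring both in the scene depth.

```bash
python3 - <<'E'
from h import *
from bench import env
from scipy.optimize import least_squares
def get(n,k):
    c=env.get_calibration(n) if k==0 else None
    if k==0: d=np.load(f"pics/{n}0.npy")
    else: z=np.load(f"pics/{n}3.npz"); d=z['d']; c={q:z[q] for q in z.files}
    W=cloud(d,c); return W[d>0]
def loc(S,p): c,s=np.cos(p[2]),np.sin(p[2]); return (S[:,:2]-p[:2])@np.array([[c,-s],[s,c]])
for n,k in(("top",0),("scene",0),("scene",3),("top",3)):
    S=get(n,k); S=S[(np.hypot(S[:,0]-.56,S[:,1]-.15)<.25)]
    tz=np.median(S[(abs(S[:,2])<.012)][:,2])
    p=np.array([.5642,.1533,.2495]); 
    for _ in range(5):
        q=loc(S,p); z=S[:,2]
        hi=(z>.098+tz)&(z<.110+tz)&(abs(abs(q[:,1])-.112)<.008)&(abs(q[:,0]-.043)<.08)
        lo=(z>.044+tz)&(z<.056+tz)&(abs(abs(q[:,1])-.112)<.008)&(q[:,0]<-.005)&(q[:,0]>-.17)
        ext=[np.percentile(q[m&(q[:,1]*sg>0),0],[1,99]) for m in(hi,lo) for sg in(1,-1)]
        # yaw + y from line fit
        m=hi|lo; A=np.c_[q[m,0],np.ones(m.sum())]; r=np.linalg.lstsq(A,q[m,1]-.112*np.sign(q[m,1]),rcond=None)[0]
        dx=np.mean(ext[:2])-.043; dx=np.mean(np.array(ext[:2]).mean(1))-.043
        c,s=np.cos(p[2]),np.sin(p[2]); p=p+[c*dx-s*r[1],s*dx+c*r[1],r[0]]
    print(n,k,'tz %.4f'%tz,p.round(4),hi.sum(),lo.sum(),np.round(ext,4).tolist())
    q=loc(S,p); z=S[:,2]-tz; m=(z>.088)&(z<.11)&(abs(q[:,1])<.05)&(q[:,0]<-.02)&(q[:,0]>-.12)
    if m.sum(): print('  grip pts',m.sum(),q[m].mean(0),np.percentile(q[m,0],[2,98]),np.percentile(z[m],99))
# roll
for n in("scene","wrist"):
    S=get(n,3); yd=.2495; a=np.array([-np.sin(yd),np.cos(yd),0]); Rt=R.from_euler('xyz',env.observe()['tcp_rot']).as_matrix()
    t=env.observe()['eef_pos']; c0=t-.01*Rt[:,2]
    e=S-c0; al=e@a; rad=np.linalg.norm(e-np.outer(al,a),axis=1); m=(rad<.032)&(abs(al)<.12)&(rad>.015); 
    if n=="scene": m&=(al>0.0)
    S=S[m]
    def f(x):
        d=np.array([x[3],x[4],0])+[0,0,x[2]]; 
        ax=np.array([-np.sin(x[2]),np.cos(x[2]),x[3]]); ax/=np.linalg.norm(ax); v=S-np.array([x[0],x[1],x[4]]); v=v-c0*0
        v=v-np.outer(v@ax,ax); return np.linalg.norm(v,axis=1)-.025
    def g(x): # x: lateral offset, z offset, yaw, slope
        ax=np.array([-np.sin(x[2]),np.cos(x[2]),x[3]]); ax/=np.linalg.norm(ax); l=np.array([np.cos(yd),np.sin(yd),0])
        v=S-(c0+l*x[0]+[0,0,x[1]]); return np.linalg.norm(v-np.outer(v@ax,ax),axis=1)-.025
    r=least_squares(g,[0,0,yd,0],loss='soft_l1',f_scale=.001); al=(S-c0)@a
    print(n,len(S),'lat,z,yaw,slope',r.x.round(4),'ends',np.percentile(al,[.5,1,99,99.5]).round(4),'c0',c0.round(4),np.median(abs(r.fun)).round(4))
E
```

```text
top 0 tz 0.0007 [0.5636 0.1535 0.257 ] 258 368 [[-0.0001, 0.0856], [0.0001, 0.0864], [-0.1487, -0.0067], [-0.1487, -0.0067]]
  grip pts 208 [-0.05980996 -0.00073123] [-0.06533448 -0.05378593] 0.10873475712519763
scene 0 tz 0.0004 [0.5635 0.1553 0.2567] 249 408 [[-0.0006, 0.0876], [-0.0019, 0.0869], [-0.1496, -0.0063], [-0.1489, -0.0156]]
  grip pts 210 [-0.06132325  0.00427361] [-0.06602771 -0.05503484] 0.10591657318925689
scene 3 tz 0.0004 [0.5648 0.1558 0.2561] 257 399 [[-0.0022, 0.0882], [-0.0007, 0.0866], [-0.15, -0.0094], [-0.1507, -0.018]]
  grip pts 214 [-0.06254865  0.0052239 ] [-0.06758394 -0.0560014 ] 0.10568206382269484Traceback (most recent call last):
  File "<stdin>", line 18, in <module>
    return _quantile_unchecked(
        a, q, axis, out, overwrite_input, method, keepdims, weights)
    return _ureduce(a,
                    func=_quantile_ureduce_func,
    ...<5 lines>...
                    overwrite_input=overwrite_input,
                    method=method)
    r = func(a, **kwargs)
    result = _quantile(arr,
                       quantiles=q,
    ...<2 lines>...
                       out=out,
                       weights=wgt)
    slices_having_nans = np.isnan(arr[-1, ...])
                                  ~~~^^^^^^^^^
IndexError: index -1 is out of bounds for axis 0 with size 0
```

```bash
python3 - <<'E'
from h import *
from bench import env
from scipy.optimize import least_squares
st=env.observe(); Rt=R.from_euler('xyz',st['tcp_rot']).as_matrix(); c0=st['eef_pos']-.01*Rt[:,2]
yd=.2565; a=np.array([-np.sin(yd),np.cos(yd),0]); l=np.array([a[1],-a[0],0])
for n in("scene","wrist","top"):
    z=np.load(f"pics/{n}3.npz"); c={q:z[q] for q in z.files}; W=cloud(z['d'],c); S=W[z['d']>0]
    e=S-c0; al=e@a; rad=np.linalg.norm(e-np.outer(al,a),axis=1); m=(rad<.034)&(rad>.016)&(al<.15)&(al>.025); S=S[m]
    def g(x):
        ax=a+l*x[2]+np.array([0,0,x[3]]); ax/=np.linalg.norm(ax); v=S-(c0+l*x[0]+[0,0,x[1]]); return np.linalg.norm(v-np.outer(v@ax,ax),axis=1)-.025
    if len(S)<30: print(n,len(S)); continue
    r=least_squares(g,[0,0,0,0],loss='soft_l1',f_scale=.001)
    print(n,len(S),'lat,z,dyaw,slope',r.x.round(4),'end',np.percentile(al[m],[98,99.5,100]).round(4),'res',np.median(abs(r.fun)).round(4))
print(c0)
E
```

```text
scene 938 lat,z,dyaw,slope [ 0.0019  0.0001 -0.0036  0.0022] end [0.1045 0.1052 0.1066] res 0.0012
wrist 15234 lat,z,dyaw,slope [0.0006 0.002  0.0031 0.0012] end [0.1004 0.102  0.1031] res 0.0003
top 953 lat,z,dyaw,slope [ 0.0009  0.     -0.0041  0.0117] end [0.1032 0.1045 0.1056] res 0.0011
[0.5272175  0.13144349 0.26828297]
```

```bash
python3 - <<'E'
from h import *
s=state(); p=s['eef_pos'];M=R.from_euler('xyz',s['tcp_rot']).as_matrix()
c=np.array([.5274,.1346,.269]); t=p+np.array([.6075,.1661,.165])-c
Rn=R.from_rotvec([0,0,.003]).as_matrix()@M
steps(p,M,[(t,Rn,5),(t-[0,0,.06],Rn,5),(t-[0,0,.092],Rn,5)])
E
```

```text
t 9.10 q [-0.17  0.43  1.72  0.64  1.37 -0.67] p [0.5256 0.1376 0.2606] rpy [-3.136 -0.695  1.818] w 0.520 f 25.0 F [ 0.6 -1.1 -1.3]
-> [0.606 0.169 0.157] 5
[[-0.0116, 0.0172, 0.0173], [0.0, -0.0, -0.0]]
[[-0.0116, 0.0172, 0.0173], [0.0, -0.0, -0.0]]
[[-0.0117, 0.0172, 0.0173], [0.0, -0.0, -0.0]]
[[-0.0117, 0.0172, 0.0173], [0.0, -0.0, -0.0]]
[[-0.0117, 0.0172, 0.0173], [0.0, -0.0, -0.0]]
-> [0.606 0.169 0.097] 5
[[-0.0077, 0.0, 0.0092], [0.0, 0.0, 0.0]]
[[-0.0077, 0.0, 0.0092], [0.0, 0.0, 0.0]]
[[-0.0077, 0.0, 0.0092], [0.0, 0.0, 0.0]]
[[-0.0077, 0.0, 0.0092], [0.0, 0.0, 0.0]]
[[-0.0077, 0.0, 0.0092], [0.0, 0.0, 0.0]]
-> [0.606 0.169 0.065] 5
[[-0.0041, 0.0, 0.0049], [0.0, 0.0, 0.0]]
[[-0.0041, 0.0, 0.0049], [0.0, 0.0, 0.0]]
[[-0.0041, 0.0, 0.0049], [0.0, 0.0, 0.0]]
[[-0.0041, 0.0, 0.0049], [0.0, 0.0, 0.0]]
[[-0.0041, 0.0, 0.0049], [0.0, 0.0, 0.0]]
```

Call:
carry_out(increments=[[[-0.012,0.017,0.017],[0,0,0],1],[[-0.012,0.017,0.017],[0,0,0],1],[[-0.012,0.017,0.017],[0,0,0],1],[[-0.012,0.017,0.017],[0,0,0],1],[[-0.011,0.017,0.018],[0,0,0],1]])

```text
time: 9.72
eef_pos: [0.6063, 0.1677, 0.157]
tcp_rot: [-3.139, -0.693, 1.819]
wrist_force: [0.2, 0.4, -0.9]
width: 0.521
finger_force: 25.0
```

```bash
python3 - <<'E'
from h import *
from bench import env
from scipy.optimize import least_squares
st=state(); Rt=R.from_euler('xyz',st['tcp_rot']).as_matrix(); c0=st['eef_pos']-.01*Rt[:,2]
yd=.2565; a=np.array([-np.sin(yd),np.cos(yd),0]); l=np.array([a[1],-a[0],0]); o=np.array([.564,.1547,0])
for n in("scene","wrist"):
    c=env.get_calibration(n); p,d=env.camera(n); cv2.imwrite(f"pics/{n}4.png",p); W=cloud(d,c); A=W[d>0]
    e=A-c0; al=e@a; rad=np.linalg.norm(e-np.outer(al,a),axis=1); m=(rad<.034)&(rad>.016)&(al<.15)&(al>.025); S=A[m]
    def g(x):
        ax=a+l*x[2]+np.array([0,0,x[3]]); ax/=np.linalg.norm(ax); v=S-(c0+l*x[0]+[0,0,x[1]]); return np.linalg.norm(v-np.outer(v@ax,ax),axis=1)-.025
    r=least_squares(g,[0,0,0,0],loss='soft_l1',f_scale=.001); x=r.x
    cc=c0+l*x[0]+[0,0,x[1]]+a*(np.percentile(al[m],99.2)-.1)
    print(n,'roll centre in disp',(cc-o)@l,(cc-o)@a,cc[2],'dyaw,slope',x[2:].round(4),'end',np.percentile(al[m],[98,99.5]).round(4))
    # left plate top in disp frame
    q=np.c_[(A-o)@l,(A-o)@a,A[:,2]]; k=(q[:,2]>.096)&(q[:,2]<.11)&(abs(q[:,1]-.112)<.012)&(abs(q[:,0]-.043)<.06)
    if k.sum()>20: print('  left plate y',np.percentile(q[k,1],[2,50,98]).round(4),'x',np.percentile(q[k,0],[1,99]).round(4),'z',np.median(q[k,2]).round(4))
E
```

```text
t 9.72 q [-0.1   0.66  1.61  0.69  1.24 -0.7 ] p [0.6063 0.1677 0.157 ] rpy [-3.139 -0.693  1.819] w 0.521 f 25.0 F [ 0.2  0.4 -0.9]
scene roll centre in disp 0.046411917499065154 -0.00038020205224308237 0.16484101390544906 dyaw,slope [-0.0083  0.0041] end [0.1034 0.1047]
  left plate y [0.1081 0.1137 0.1181] x [-0.0007  0.0868] z 0.1021
wrist roll centre in disp 0.04505599622866169 -0.0029967395763313667 0.16312310525327958 dyaw,slope [ 0.0057 -0.0032] end [0.1003 0.1019]
  left plate y [0.1058 0.1078 0.1131] x [-0.0011  0.0874] z 0.1037
```

View pics/wrist4.png

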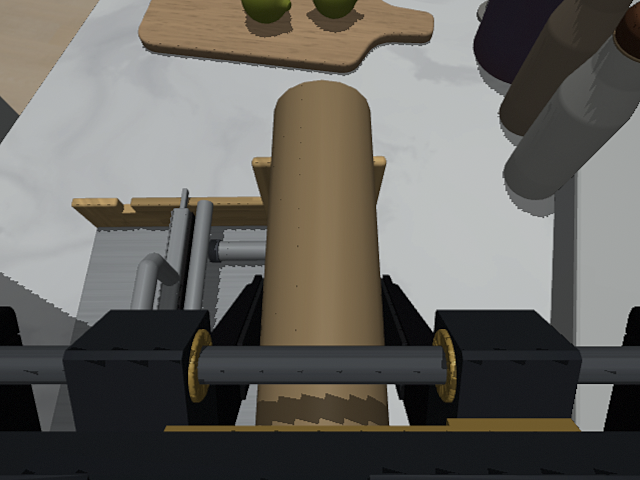

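Aligned: the roll (column 320) is centred over the left plate (255–385, row 160), with x ≈ 45 mm and y ≈ 0 in the dispenser frame. Lowering.

Call:
carry_out(increments=[[[-0.0077,0,0.0092],[0,0,0],1],[[-0.0077,0,0.0092],[0,0,0],1],[[-0.0077,0,0.0092],[0,0,0],1],[[-0.0077,0,0.0092],[0,0,0],1],[[-0.0077,0,0.0092],[0,0,0],1]])

```text
time: 10.45
eef_pos: [0.6055, 0.1683, 0.0962]
tcp_rot: [-3.139, -0.696, 1.819]
wrist_force: [0.2, -0.7, -2.0]
width: 0.521
finger_force: 25.0
```

Call:
carry_out(increments=[[[-0.004,0,0.0048],[0,0,0],1],[[-0.004,0,0.0048],[0,0,0],1],[[-0.004,0,0.0048],[0,0,0],1],[[-0.004,0,0.0048],[0,0,0],1],[[-0.002,0,0.0024],[0,0,0],1]])

```text
time: 11.08
eef_pos: [0.6054, 0.1685, 0.0685]
tcp_rot: [-3.138, -0.696, 1.819]
wrist_force: [0.2, -0.7, -1.6]
width: 0.52
finger_force: 25.0
```

Call:
carry_out(increments=[[[-0.001,0,0.0012],[0,0,0],1],[[-0.001,0,0.0012],[0,0,0],1],[[-0.001,0,0.0012],[0,0,0],1],[[0,0,0],[0,0,0],1],[[0,0,0],[0,0,0],1]])

```text
time: 11.7
eef_pos: [0.6055, 0.1684, 0.0643]
tcp_rot: [-3.139, -0.696, 1.819]
wrist_force: [-0.2, -0.4, -1.9]
width: 0.524
finger_force: 25.0
```

Call:
carry_out(increments=[[[-0.0006,0,0.0008],[0,0,0],1],[[0,0,0],[0,0,0],-0.1],[[0,0,0],[0,0,0],-0.2],[[0,0,0],[0,0,0],-0.35],[[0,0,0],[0,0,0],-0.35]])

```text
time: 12.32
eef_pos: [0.6054, 0.1685, 0.0632]
tcp_rot: [-3.139, -0.696, 1.819]
wrist_force: [-0.5, -0.8, 0.7]
width: 0.67
finger_force: 0.0
```

```bash
python3 - <<'E'
from h import *
from bench import env
from scipy.optimize import least_squares
st=state(); Rt=R.from_euler('xyz',st['tcp_rot']).as_matrix(); c0=st['eef_pos']-.01*Rt[:,2]
yd=.2565; a=np.array([-np.sin(yd),np.cos(yd),0]); l=np.array([a[1],-a[0],0]); o=np.array([.564,.1547,0])
for n in("scene","wrist"):
    c=env.get_calibration(n); p,d=env.camera(n); cv2.imwrite(f"pics/{n}5.png",p); W=cloud(d,c); A=W[d>0]
    e=A-c0; al=e@a; rad=np.linalg.norm(e-np.outer(al,a),axis=1); m=(rad<.034)&(rad>.016)&(al<.106)&(al>.025)&(A[:,2]>.06); S=A[m]
    def g(x):
        ax=a+l*x[2]+np.array([0,0,x[3]]); ax/=np.linalg.norm(ax); v=S-(c0+l*x[0]+[0,0,x[1]]); return np.linalg.norm(v-np.outer(v@ax,ax),axis=1)-.025
    r=least_squares(g,[0,0,0,0],loss='soft_l1',f_scale=.001); x=r.x; cc=c0+l*x[0]+[0,0,x[1]]
    print(n,'roll in disp',(cc-o)@l,cc[2],'dyaw,slope',x[2:].round(4))
w,t=[cv2.imread(f"pics/{n}5.png") for n in("wrist","scene")]
cv2.imwrite("pics/m5.png",np.hstack([cv2.resize(w,(400,300)),cv2.resize(t[190:390,70:337],(400,300))]))
E
```

```text
t 12.32 q [-0.1   0.78  1.66  0.73  1.11 -0.83] p [0.6054 0.1685 0.0632] rpy [-3.139 -0.696  1.819] w 0.670 f 0.0 F [-0.5 -0.8  0.7]
scene roll in disp 0.046964368655290654 0.06985963724701075 dyaw,slope [-0.0042  0.0027]
wrist roll in disp 0.045490637189819175 0.07071090369629805 dyaw,slope [-0.0015 -0.0015]
```

View pics/m5.png

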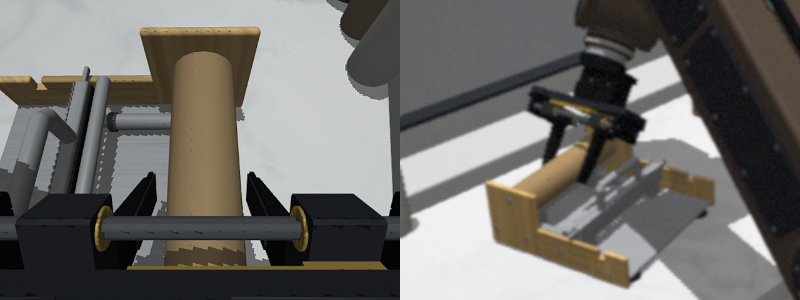

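The roll is seated (axis at z 0.070 m) and released: both fingers are clear, and the bar is still closed. Retracting.

Call:
carry_out(increments=[[[0.006,0,-0.008],[0,0,0],-0.35],[[0.019,0,-0.023],[0,0,0],-0.35],[[0.019,0,-0.023],[0,0,0],-0.35],[[0.019,0,-0.023],[0,0,0],-0.35],[[0.019,0,-0.023],[0,0,0],-0.35]])

```text
time: 13.05
eef_pos: [0.6059, 0.1673, 0.1942]
tcp_rot: [-3.139, -0.696, 1.82]
wrist_force: [-0.2, 0.5, 0.1]
width: 0.674
finger_force: 0.0
```

```bash
python3 - <<'E'
from h import *
yd=.2565; V=rot(yd-np.pi/2,np.pi/2)
plan([([.506,.1395,.20],V,5),([.506,.1395,.079],V,10)])
E
```

```text
t 13.05 q [-0.1   0.61  1.58  0.67  1.3  -0.66] p [0.6059 0.1673 0.1942] rpy [-3.139 -0.696  1.82 ] w 0.674 f 0.0 F [-0.2  0.5  0.1]
-> [0.506 0.14  0.2  ] 5
[[0.0004, -0.0207, -0.0011], [0.0, -0.139, -0.001]]
[[0.0002, -0.0207, -0.0012], [0.0, -0.139, -0.001]]
[[0.0001, -0.0207, -0.0012], [0.0, -0.139, -0.001]]
[[-0.0, -0.0207, -0.0012], [0.0, -0.139, -0.001]]
[[-0.0002, -0.0207, -0.0012], [0.0, -0.139, -0.001]]
-> [0.506 0.14  0.079] 10
[[0.0, 0.0, 0.0121], [0.0, 0.0, 0.0]]
[[0.0, 0.0, 0.0121], [0.0, 0.0, 0.0]]
[[0.0, 0.0, 0.0121], [0.0, 0.0, 0.0]]
[[0.0, 0.0, 0.0121], [0.0, 0.0, 0.0]]
[[0.0, 0.0, 0.0121], [0.0, 0.0, 0.0]]
[[0.0, 0.0, 0.0121], [0.0, 0.0, 0.0]]
[[0.0, 0.0, 0.0121], [0.0, 0.0, 0.0]]
[[0.0, 0.0, 0.0121], [0.0, 0.0, 0.0]]
[[0.0, 0.0, 0.0121], [0.0, 0.0, 0.0]]
[[0.0, 0.0, 0.0121], [0.0, 0.0, 0.0]]
```

Call:
carry_out(increments=[[[0,-0.0207,-0.001],[0,-0.139,0],-0.35],[[0,-0.0207,-0.001],[0,-0.139,0],-0.2],[[0,-0.0207,-0.001],[0,-0.139,0],0],[[0,-0.0207,-0.001],[0,-0.139,0],0],[[0,-0.0207,-0.001],[0,-0.139,0],0]])

```text
time: 13.68
eef_pos: [0.5058, 0.1395, 0.1984]
tcp_rot: [3.141, 0.003, 1.821]
wrist_force: [0.3, 0.3, -0.4]
width: 0.502
finger_force: 0.0
```

```bash
python3 - <<'E'
from h import *
from bench import env
s=state(); yd=.2565; a=np.array([-np.sin(yd),np.cos(yd),0]); l=np.array([a[1],-a[0],0]); o=np.array([.564,.1547,0])
for n in("wrist","scene"):
    c=env.get_calibration(n); p,d=env.camera(n); cv2.imwrite(f"pics/{n}6.png",p); W=cloud(d,c); A=W[d>0]; q=np.c_[(A-o)@l,(A-o)@a,A[:,2]]
    m=(q[:,2]>.088)&(q[:,2]<.108)&(abs(q[:,1])<.034)&(abs(q[:,0]+.06)<.025)
    if m.sum(): print(n,m.sum(),'grip x',np.percentile(q[m,0],[2,50,98]).round(4),'y',np.percentile(q[m,1],[2,98]).round(4),'top',np.percentile(q[m,2],95))
    k=(abs(q[:,0]-.045)<.02)&(abs(q[:,1])<.06)&(q[:,2]>.06)&(q[:,2]<.11)
    if k.sum(): print(n,'roll top z',np.percentile(q[k,2],97),'x at top',np.median(q[k&(q[:,2]>np.percentile(q[k,2],90)),0]))
e=s['eef_pos']-o; print('tcp in disp',e@l,e@a)
w,t=[cv2.imread(f"pics/{n}6.png") for n in("wrist","scene")]
cv2.imwrite("pics/m6.png",np.hstack([cv2.resize(w,(400,300)),cv2.resize(t[190:390,70:337],(400,300))]))
E
```

```text
t 13.68 q [ 0.14  0.37  1.82 -0.    0.95 -0.1 ] p [0.5058 0.1395 0.1984] rpy [3.141e+00 3.000e-03 1.821e+00] w 0.502 f 0.0 F [ 0.3  0.3 -0.4]
wrist 1783 grip x [-0.0653 -0.0595 -0.0536] y [-0.0325  0.0328] top 0.10564868815543058
wrist roll top z 0.09643442169185992 x at top 0.04511357535077012
scene 125 grip x [-0.0663 -0.0623 -0.0548] y [-0.0312  0.0321] top 0.1054799833251373
scene roll top z 0.09648870365435522 x at top 0.04308264320123938
tcp in disp -0.06016331405311541 7.041890910337746e-05
```

View pics/m6.png

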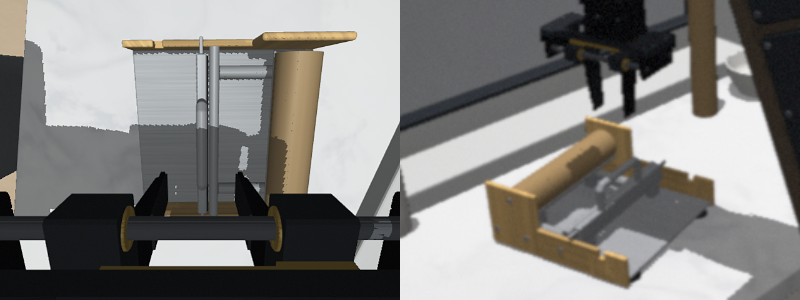

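The roll lies in the trough (right view) and the grip bar (left view, column 202) sits between the fingers' planes. It is 60 mm before the origin, matching the TCP. Descending and gripping.

Call:
carry_out(increments=[[[0,0,0.03],[0,0,0],0],[[0,0,0.03],[0,0,0],0],[[0,0,0.027],[0,0,0],0],[[0,0,0.02],[0,0,0],0],[[0,0,0.012],[0,0,0],0]])

```text
time: 14.4
eef_pos: [0.5062, 0.1396, 0.0775]
tcp_rot: [-3.139, -0.002, 1.82]
wrist_force: [-0.3, 0.3, 0.1]
width: 0.501
finger_force: 0.0
```

Call:
carry_out(increments=[[[0,0,0],[0,0,0],0.3],[[0,0,0],[0,0,0],0.6],[[0,0,0],[0,0,0],0.8],[[0,0,0],[0,0,0],1],[[0,0,0],[0,0,0],1]], squeeze=50)

```text
time: 15.02
eef_pos: [0.5062, 0.14, 0.0786]
tcp_rot: [-3.14, -0.001, 1.821]
wrist_force: [-0.2, 1.3, 3.8]
width: 0.112
finger_force: 50.0
```

Call:
carry_out(increments=[[[0,0,0],[0,0,0],1],[[0,0,0],[0,0,0],1],[[0,0,0],[0,0,0],1],[[0,0,0],[0,0,0],1],[[0,0,0],[0,0,0],1]])

```text
time: 15.65
eef_pos: [0.5062, 0.14, 0.0786]
tcp_rot: [-3.14, -0.001, 1.821]
wrist_force: [0.6, 0.5, 5.6]
width: 0.112
finger_force: 50.0
```

Call:
carry_out(increments=[[[0,-0.003,0],[0,0,0],1],[[0,-0.006,0],[0,0,0],1],[[0,-0.006,0],[0,0,0],1],[[0,-0.006,0],[0,0,0],1],[[0,-0.006,0],[0,0,0],1]])

```text
time: 16.27
eef_pos: [0.4811, 0.1334, 0.0786]
tcp_rot: [3.14, -0.001, 1.821]
wrist_force: [8.4, 1.6, -0.3]
width: 0.111
finger_force: 50.0
```

Call:
carry_out(increments=[[[0,-0.006,0],[0,0,0],1],[[0,-0.006,0],[0,0,0],1],[[0,-0.006,0],[0,0,0],1],[[0,-0.004,0],[0,0,0],1],[[0,-0.002,0],[0,0,0],1]])

```text
time: 16.9
eef_pos: [0.4586, 0.1275, 0.0787]
tcp_rot: [3.138, -0.001, 1.821]
wrist_force: [10.9, 3.0, -3.7]
width: 0.115
finger_force: 50.0
```

```bash
python3 - <<'E'
from h import *
from bench import env
s=state(); yd=.2565; a=np.array([-np.sin(yd),np.cos(yd),0]); l=np.array([a[1],-a[0],0]); o=np.array([.564,.1547,0])
e=s['eef_pos']-o; print('tcp in disp',e@l,e@a,'Fx_d',s['wrist_force']@l)
for n in("wrist","scene"):
    c=env.get_calibration(n); p,d=env.camera(n); cv2.imwrite(f"pics/{n}7.png",p); W=cloud(d,c); W[d==0]=np.nan; q=np.stack([(W-o)@l,(W-o)@a,W[...,2]],-1).reshape(-1,3)
    for sg in(1,-1):
        m=(q[:,2]>.0535)&(q[:,2]<.062)&(q[:,1]*sg>.1)&(q[:,1]*sg<.118)&(q[:,0]>-.14)&(q[:,0]<-.03); 
        if m.sum(): print(n,sg,m.sum(),'pointer x',np.percentile(q[m,0],[5,50,95]).round(4))
    k=(abs(q[:,0]-.045)<.02)&(abs(q[:,1])<.1)&(q[:,2]>.06)&(q[:,2]<.11)
    if k.sum()>50: print(n,'roll top',np.percentile(q[k,2],97).round(4))
w,t=[cv2.imread(f"pics/{n}7.png") for n in("wrist","scene")]
cv2.imwrite("pics/m7.png",np.hstack([cv2.resize(w,(400,300)),cv2.resize(t[230:390,100:313],(400,300))]))
E
```

```text
t 16.90 q [ 0.13  0.49  2.06  0.    0.59 -0.12] p [0.4586 0.1275 0.0787] rpy [ 3.138e+00 -1.000e-03  1.821e+00] w 0.115 f 50.0 F [10.9  3.  -3.7]
tcp in disp -0.10880908086952655 0.00040946389853997045 Fx_d 11.351926397587226
wrist 1 867 pointer x [-0.1103 -0.0502 -0.041 ]
wrist roll top 0.0872
scene 1 38 pointer x [-0.1105 -0.106  -0.0428]
scene -1 11 pointer x [-0.1103 -0.1091 -0.1042]
scene roll top 0.0965
```

View pics/m7.png

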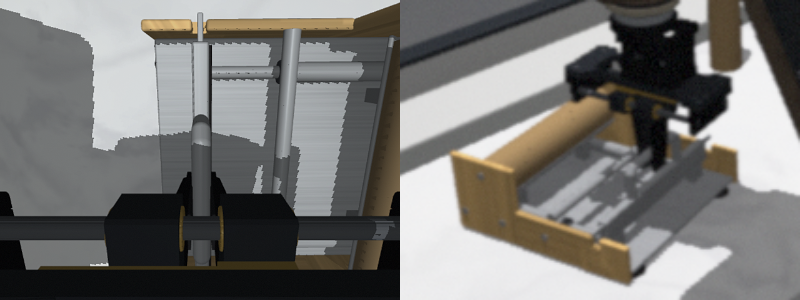

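The pointer (200,25) stands over the notch (200,32) in the left view. Travel is about 49 mm at 11.4 N, and the roll is undisturbed. I'll hold briefly, then hand in.

Call:
carry_out(increments=[[[0,-0.0005,0],[0,0,0],1],[[0,0,0],[0,0,0],1],[[0,0,0],[0,0,0],1],[[0,0,0],[0,0,0],1],[[0,0,0],[0,0,0],1]])

```text
time: 17.62
eef_pos: [0.4583, 0.1274, 0.0786]
tcp_rot: [3.138, -0.001, 1.821]
wrist_force: [10.9, 3.4, -3.3]
width: 0.117
finger_force: 50.0
```

```bash
python3 - <<'E'
from h import *
from bench import env
state(); print(env.sign_off())
E
```

```text
t 17.62 q [ 0.13  0.49  2.06  0.    0.59 -0.12] p [0.4583 0.1274 0.0786] rpy [ 3.138e+00 -1.000e-03  1.821e+00] w 0.117 f 50.0 F [10.9  3.4 -3.3]
the job is handed in; nothing more can be done
None
```

The short roll lies released in the trough and the gripper is holding the clamp bar with its pointers over the notches (about 49.5 mm out, 11 N pull); I handed the job in at 17.6 s, and no verdict was returned.

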